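# Open the tube-code reader and hold the tall tube over its window

## Task

Get the tube-code reader ready and present the tall sample tube to it: first lift the sprung plunger knob on the reader's cover, swing the cover fully open, let the plunger drop home in the open slot and let go of the knob. Then take the tall tube (the one that stands well above the others) out of the rack, carry it over the things in between, and finish still holding it in the gripper, at rest and upright, with its foot centred about 1 cm above the reader's round window and never touching the reader. Leave the short tubes in the rack and everything else on the bench where they stand.

Things in the scene. Friction and masses are not known exactly. Their poses are not given: they have to be found in the camera images.
- reader: Tube-code reader, fixed to the bench: grey box 160 (x) x 180 (y) x 55 mm high, origin at the centre of its underside, z up, its front with the black panel faces its own -x. On top: round window, pivot post and a flat aluminium swing cover, with a dark steel index arc. All heights here are above the bench.
- window (a point): Centre of the round window's upper face, 57 mm above the bench, at (0, +50) mm in the reader's frame: black glass of 30 mm diameter in a flat steel bezel of 42 mm diameter. While the cover is closed the cover's round disc (48 mm diameter, 65 to 71 mm high) lies over it without touching. Axes as the reader's.
- pivot (a point): Top of the cover's vertical pivot post (20 mm diameter), 81 mm above the bench, at (0, -5) mm in the reader's frame. The cover turns about the vertical line through this point. The cover is a bar 22 mm wide, its top 71 mm high, with the disc on one end and the knob on the other, each 55 mm from the pivot.
- cover (a joint): Angle of the swing cover, rad: 0 closed (disc over the window), 1.30 fully open (end stop); grows counter-clockwise seen from above, carrying the disc from the window towards the reader's front and the knob from the reader's -y side towards its +x side. Stays where it is left (friction under 1 N at the knob).
- knob (a point): Centre of the top face of the plunger's knob, on the cover, 55 mm from the pivot; 101 mm above the bench when the plunger is down. The knob is an upright black cylinder of 24 mm diameter and 22 mm height (79 to 101 mm high), which turns with the cover. At cover 0 it is at (0, -60) mm in the reader's frame.
- plunger (a joint): Lift of the sprung plunger, m: 0 home (pin in a slot), up to 0.016. A spring pulls it down with about 4 N at 0 and 8 N at the top. Down in either end slot, its pin locks the cover; it clears the 8 mm high index arc when lifted 8 mm or more (12 mm is comfortable), and between the slots it rests on the arc. At cover 0 and at 1.26 to 1.30 it can drop to 0. Let go of, it drops by itself.
- rack: Black tube rack, fixed to the bench: block 92 (x) x 140 (y) x 55 mm high, origin at the centre of its underside. Six vertical round holes of 18 mm diameter, floors 8 mm above the bench, at x = -22, 22 and y = -44, 0, 44 mm in its frame; one (x = 22, y = 0) is empty.
- tall_tube: The tall tube: white, 16 mm diameter, with paper label and blue cap (18 mm diameter, topmost 22 mm), 135 mm long overall, about 30 g, upright in one of the five filled holes (which one varies). Origin at the centre of its foot, z along the tube towards the cap. Standing in the rack its top is 143 mm above the bench, 50 mm above the short tubes.
- foot (a point): Centre of the tall tube's flat foot (same point as its origin).
- cap_top (a point): Centre of the top of the tall tube's cap, 135 mm from its foot.
- short_tube0: A short tube, same colours and diameter as the tall one but 85 mm long, in the rack, top 93 mm above the bench; origin at the centre of its foot. Stays in the rack.
- short_tube1: A short tube, same colours and diameter as the tall one but 85 mm long, in the rack, top 93 mm above the bench; origin at the centre of its foot. Stays in the rack.
- short_tube2: A short tube, same colours and diameter as the tall one but 85 mm long, in the rack, top 93 mm above the bench; origin at the centre of its foot. Stays in the rack.
- short_tube3: A short tube, same colours and diameter as the tall one but 85 mm long, in the rack, top 93 mm above the bench; origin at the centre of its foot. Stays in the rack.
- reagent_bottle: Amber reagent bottle, 50 mm diameter, 115 mm high, between the rack and the reader; loose, origin at the centre of its underside. To be left alone.
- tip_box: Clear plastic box 85 x 75 x 60 mm, between the rack and the reader; loose, origin at the centre of its underside. To be left alone.
- jar: White jar, 54 mm diameter, 75 mm high, between the rack and the reader; loose, origin at the centre of its underside. To be left alone.
- calculator: Grey desk calculator 130 x 75 x 16 mm, near the robot; loose, origin at the centre of its underside. To be left alone.
- beaker: Glass beaker, 70 mm diameter, 85 mm high, at the far side; loose, origin at the centre of its underside. To be left alone.
- wash_bottle: White bottle with red cap, 60 mm diameter, 140 mm high, at the far side; loose, origin at the centre of its underside. To be left alone.
- note_pad: Pad of paper 80 x 130 x 18 mm, at the far side; loose, origin at the centre of its underside. To be left alone.
Things that resemble listed ones, but are neither listed nor needed, are in the scene too. Several things have the shape of the reader; the one meant has the colours described above.

How it is judged (in metres and radians):
On the way, in this order (a step that is already met when the one before it is completed fails the run):
1. the plunger is lifted out of its slot while the cover is still closed (value of joint plunger above 0.0075 m and value of joint cover below 0.2 rad), for 0.05 s.
2. the cover is fully open, the plunger has dropped home and the knob is let go (value of joint cover above 1.24 rad and value of joint plunger below 0.003 m and contact force between the fingers and reader below 0.1 N), for 0.2 s.
3. the tall tube is held by the gripper, clear above the rack (z of foot in the frame of rack above 0.06 m and contact force between the fingers and tall_tube above 1 N), for 0.1 s.
At the end, for the whole second after the job is handed in: The gripper holds the tall tube (over 1 N), at rest (under 20 mm/s), upright within 8 degrees, its foot within 8 mm sideways of the window's centre and 3 to 20 mm above it, touching nothing of the reader; fingers off the reader; cover open (over 1.24 rad) and plunger home (under 3 mm) (all of step 2 and contact force between the fingers and tall_tube above 1 N and horizontal distance between foot and window below 0.008 m and z of foot in the frame of window between 0.003 and 0.02 m and angle between tall_tube's own z axis and vertical below 0.14 rad and linear speed of tall_tube below 0.02 m/s and contact force between tall_tube and reader below 0.05 N); the arm keeps its last pose, push and grip.
It fails at once if the tall tube touches the reader (contact force between tall_tube and reader above 0.3 N).
It fails at once if a short tube is pulled or knocked out of its place in the rack (moved over 15 mm) (distance of any of short_tube0, short_tube1, short_tube2, short_tube3 from where it was at the start of the episode above 0.015 m).
It fails at once if another thing on the bench is disturbed (moved over 15 mm, or a bottle, jar or beaker tipped) (distance of any of reagent_bottle, tip_box, jar, calculator, beaker, wash_bottle, note_pad from where it was at the start of the episode above 0.015 m or angle between any of reagent_bottle, jar, beaker, wash_bottle's own z axis and vertical above 0.4 rad).
It also fails if it takes over 66 s, if anything falls off the work surface, if the arm or the gripper's body presses on something with over 40 N, if the wrist force passes 120 N, or if a joint passes its speed limit or range.

## Robot

A 6-joint arm with a two-finger parallel gripper is mounted at the origin on the work surface. World frame = base frame: x ahead of the robot, y to its left, z up, the work surface at z = 0. Lengths are in mm, angles in rad, forces in N, time in s.
With the tool pointing down it reaches from about 275 to 850 mm from the base axis. Payload 5.2 kg.
Tool frame: the origin (TCP) lies midway between the tips of the shut fingers; the grasp point (between the pads) lies robot.grip_point_offset behind it (robot.grip_point_offset is the distance from the TCP to the grasp point, in mm); z points along the fingers, y is the line along which they close (so a half turn about z gives the same grasp; the last joint's range is limited). The gripper opens to 85 mm and grips with 20 to 120 N. Pads are 22 mm wide; open, the fingers measure 114 mm over their backs; the gripper's body (76 mm by 85 mm) begins 54 mm behind the grasp point. The pads swing forward as they close: fully open they stand 13 mm farther back than shut.
Start: joints at [1.031, 0.259, 1.535, -0, 1.348, -0.203], TCP at [181.736, 519.112, 231.31] pointing down, gripper open.
Joint ranges: [-3.14, 3.14], [-0.91, 2.08], [0.19, 2.58], [-1.22, 4.36], [0.22, 2.71], [-3.12, 3.12]. Speed limits (rad/s): [2.57, 2.57, 3.14, 3.14, 3.14, 3.14].

## Interface

Orientations are given as a unit quaternion [w, x, y, z].
In Python, from cell import robot gives the robot as it stands. Calls block until the motion is done:
- robot.goto(position, orientation): joint-space move of the TCP to a pose.
- robot.move_linear(position, rot=None, velocity=150, guard=None): straight line of the TCP; rot=None keeps the orientation; velocity is the mean speed in mm/s. With guard (N) it stops when the force on the tool has changed by that much, and returns True; else False.
- robot.movej(angles): joint-space move.
- robot.set_gripper(opening, grasp_force=None): finger opening in mm; grasp_force is the grip in N (None keeps the last); returns when the fingers have stopped.
- robot.dwell(seconds).
- robot.inverse_kinematics(position, orientation): joint angles nearest the present ones, or None.
- robot.sense(): the state.
- robot.snapshot(name): name is "scene" or "top" or "wrist"; returns the picture (420x560x3 uint8, red, green, blue); there is no depth.
- robot.camera_model(name): a dict with "vfov" (degrees; the focal length in pixels is half the picture's height over the tangent of half this angle, whatever the lens; pixels are square), "cx", "cy" (the principal point, pixels), "distortion" ([k1, k2, p1, p2, k3] as OpenCV has them; the pictures are not rectified), "R" (3x3) and "t" (3): a world point X has camera coordinates R X + t; the wrist camera has in their place "tool_from_camera" (4x4, takes a point from camera to tool coordinates, whose origin is the TCP and whose axes are the flange's). Camera axes: x right, y down, z forward; pixel columns grow to the right and rows downward; lengths in mm; the calibration is good to about 2 mm. A picture is of the moment at which its call begins: read the wrist's pose just before it. camera_model takes no time and is no camera call.
A pose or a line that the arm cannot do raises robot.IKError and nothing moves.
- robot.job_done(): hands the job in; it is judged then, once.
The state is a dict: "time": time; "joint_positions": joint angles; "joint_velocities": joint speeds; "joint_efforts": joint torques, N m; "eef_pos": TCP position; "tool_rot": TCP orientation; "force": force on the tool from outside, world axes, zero at the start; "ft_torque": the same for the moment, N m; "width": finger opening in mm; "gripper_force": force on a finger pad.
Only numpy, scipy, OpenCV 4.12 (cv2) and the standard library are available. Lean on these libraries where they do the work, as an engineer would, in place of code of your own. Each camera call takes 0.05 s, during which the arm holds its last target. There are 200 camera calls.

## Working session

There is one attempt and no reset: what is moved stays moved. The work goes in short steps, each a Python script; the robot and the scene stay as the last script left them, time stands still between calls to the robot, and variables do not carry over. Pictures are saved under pics/ and viewed, at most 10 in all, crops included, and the job is handed in when it is done.

```bash
mkdir -p pics; ls; python3 - <<'E'
from cell import robot
import cv2,numpy as np
for n in("scene","top"):
    cv2.imwrite(f"pics/{n}0.png",robot.snapshot(n)[:,:,::-1]); m=robot.camera_model(n); print(n,m)
print(robot.camera_model("wrist")); s=robot.sense(); print(s["time"],s["eef_pos"],s["tool_rot"],s["width"],robot.grip_point_offset)
E
```

```text
pics
scene {'vfov': 52.61905816436301, 'cx': 283.947367034034, 'cy': 209.8232497470035, 'distortion': array([0.04150889, 0.        , 0.        , 0.        , 0.        ]), 'R': array([[ 0.78255342,  0.62256746, -0.00446127],
       [ 0.42088184, -0.53429221, -0.7330691 ],
       [-0.45876859,  0.57178807, -0.68013954]]), 't': array([-469.62562207,  -97.92248858, 1625.43108877])}
top {'vfov': 53.06660883543072, 'cx': 272.0872848858006, 'cy': 212.58191460721318, 'distortion': array([-0.04628814,  0.        ,  0.        ,  0.        ,  0.        ]), 'R': array([[ 0.00530691, -0.99972697, -0.02275591],
       [-0.99524796, -0.00306782, -0.09732469],
       [ 0.09722831,  0.02316427, -0.9949925 ]]), 't': array([  90.93221297,  536.04775464, 1128.92260806])}
{'vfov': 59.50351245822019, 'cx': 276.86559722666567, 'cy': 206.38937479426292, 'distortion': array([-0.09654755,  0.        ,  0.        ,  0.        ,  0.        ]), 'tool_from_camera': array([[-1.99180496e-04, -9.58928642e-01, -2.83647350e-01,
         7.21558226e+01],
       [ 9.99999625e-01,  4.79773852e-05, -8.64408956e-04,
        -5.56734221e-01],
       [ 8.42515165e-04, -2.83647416e-01,  9.58928273e-01,
        -1.42142132e+02],
       [ 0.00000000e+00,  0.00000000e+00,  0.00000000e+00,
         1.00000000e+00]])}
0.1 [181.45368085 518.69891903 230.55127495] [-3.14668299e-04  1.67587134e-01  9.85856905e-01 -7.84416888e-04] 85.43510258113851 18.700000000000003
```

View pics/scene0.png

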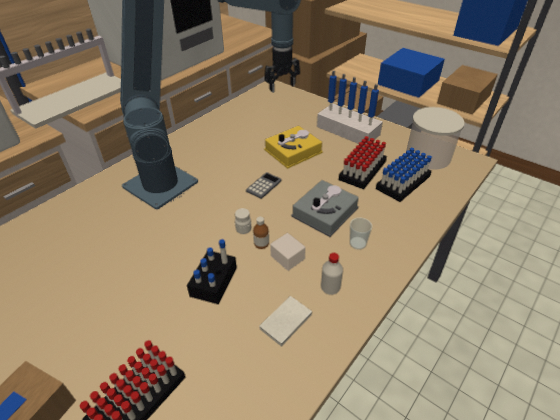

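View pics/top0.png

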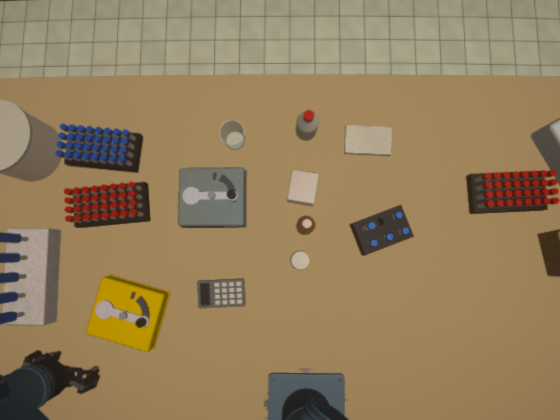

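Scene: robot upper left, grey reader at (325,207), yellow decoy at (293,147), rack at (213,275) with the tall tube at about (222,243). Top: reader at (212,197) with disc (191,196) and knob (232,195), bottle (306,225), tip box (303,187), jar (300,260), rack (382,230).

```bash
cat > h.py <<'E'
from cell import robot
import cv2,numpy as np
from scipy.spatial.transform import Rotation as Ro
def cam(name,s=None):
    m=robot.camera_model(name); f=210/np.tan(np.radians(m["vfov"]/2))
    K=np.array([[f,0,m["cx"]],[0,f,m["cy"]],[0,0,1]])
    if name=="wrist":
        T=np.eye(4); q=s["tool_rot"]; T[:3,:3]=Ro.from_quat([q[1],q[2],q[3],q[0]]).as_matrix(); T[:3,3]=s["eef_pos"]
        W=T@m["tool_from_camera"]; R=W[:3,:3].T; t=-R@W[:3,3]
    else: R,t=np.array(m["R"]),np.array(m["t"])
    return K,np.array(m["distortion"]),R,t
def ray(c,px):
    K,d,R,t=c; n=cv2.undistortPoints(np.array(px,float).reshape(-1,1,2),K,d)[:,0]
    return -R.T@t,np.c_[n,np.ones(len(n))]@R
def onz(c,px,z):
    o,v=ray(c,px); return o+v*((z-o[2])/v[:,2])[:,None]
def proj(c,P):
    K,d,R,t=c; return cv2.projectPoints(np.array(P,float).reshape(-1,1,3),cv2.Rodrigues(R)[0],t,K,d)[0][:,0]
def down(yaw):  # tool pointing down, tool x at angle yaw in world
    q=(Ro.from_euler('z',yaw)*Ro.from_euler('x',np.pi)).as_quat(); return [q[3],q[0],q[1],q[2]]
def blobs(mask,amin=20):
    n,_,st,ce=cv2.connectedComponentsWithStats(mask.astype(np.uint8)); return [(st[i,4],ce[i].round(1)) for i in range(1,n) if st[i,4]>=amin]
E
python3 - <<'E'
from h import *
im=cv2.imread("pics/top0.png"); c=cam("top"); hsv=cv2.cvtColor(im,cv2.COLOR_BGR2HSV)
big=np.hstack([cv2.resize(im[155:240,165:260],None,fx=4,fy=4,interpolation=2),cv2.resize(im[195:265,340:425],None,fx=4,fy=4,interpolation=2)[:280]] if 0 else [cv2.resize(im[155:240,165:260],(380,340),interpolation=2),cv2.resize(im[190:275,335:430],(380,340),interpolation=2)])
cv2.imwrite("pics/crop1.png",big)
blue=cv2.inRange(hsv,(100,120,60),(125,255,255))>0
blue[:, :340]=0; blue[:,430:]=0
for a,p in blobs(blue,8): print("cap",a,p,onz(c,p,93)[0].round(),onz(c,p,143)[0].round())
# scene blue
im2=cv2.imread("pics/scene0.png"); h2=cv2.cvtColor(im2,cv2.COLOR_BGR2HSV); b2=cv2.inRange(h2,(100,120,60),(125,255,255))>0
b2[:230]=0;b2[310:]=0;b2[:,:180]=0;b2[:,250:]=0; c2=cam("scene")
for a,p in blobs(b2,5): print("scap",a,p,onz(c2,p,82)[0].round(),onz(c2,p,132)[0].round())
def rect(mask,seed,z):
    n,l=cv2.connectedComponents(mask.astype(np.uint8)); k,_=max(cv2.findContours((l==l[seed[1],seed[0]]).astype(np.uint8),0,2)[0],key=cv2.contourArea),0
    r=cv2.minAreaRect(k); b=cv2.boxPoints(r); P=onz(c,b,z); print(r,P[:,:2].round().tolist(),P.mean(0).round(1),[np.linalg.norm(P[i]-P[i-1]).round() for i in range(4)])
print(im[215,190],hsv[215,190],im[240,365],hsv[240,365])
print(onz(c,[(306,225),(300,260)],100).round(),onz(c,[(303,187)],60).round(),onz(c,[(232,134),(308,122)],100).round(), onz(c,[(232,195)],101).round(), onz(c,[(191,196)],71).round(),onz(c,[(212,196)],81).round())
E
```

```text
cap 33 [398.6 214.5] [ 525. -235.   93.] [ 521. -221.  143.]
cap 41 [371.1 225.1] [ 498. -164.   93.] [ 494. -153.  143.]
cap 36 [405.2 230.5] [ 484. -251.   93.] [ 481. -237.  143.]
cap 35 [389.2 236.4] [ 469. -210.   93.] [ 467. -197.  143.]
cap 34 [373.5 242.6] [ 453. -169.   93.] [ 451. -158.  143.]
scap 35 [221.9 243.4] [ 459. -124.   82.] [ 496. -154.  132.]
scap 39 [209.7 251.7] [ 454. -171.   82.] [ 491. -198.  132.]
scap 48 [203.5 262.2] [ 470. -210.   82.] [ 506. -235.  132.]
scap 48 [196.6 273.6] [ 485. -251.   82.] [ 520. -274.  132.]
scap 52 [210.6 277. ] [ 525. -235.   82.] [ 558. -259.  132.]
[106 114 112] [ 38  18 114] [51 59 66] [16 58 66]
[[497.   4. 100.]
 [408.  20. 100.]] [[602.  10.  60.]] [[736. 198. 100.]
 [768.  -2. 100.]] [[574. 196. 101.]] [[575. 309.  71.]] [[574. 251.  81.]]
```

View pics/crop1.png

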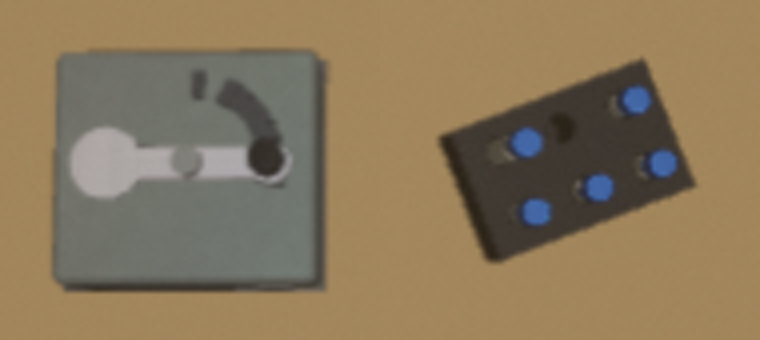

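The crop shows the reader square to the bench (disc left, pivot, black knob right, arc on the +x side), and the tall tube as the rack's upper-left cap. Both views put that tube at about (495, -154). Now a close look at the reader with the wrist camera.

```bash
python3 - <<'E'
from h import *
robot.goto([574,215,240],down(np.pi/2)); s=robot.sense(); im=robot.snapshot("wrist")[:,:,::-1].copy(); cv2.imwrite("pics/w1.png",im)
np.save("s1.npy",np.r_[s["eef_pos"],s["tool_rot"]]); c=cam("wrist",s)
print(s["time"],s["eef_pos"],s["force"], proj(c,[[574,196,101],[574,251,81],[575,306,71]]).round())
E
```

```text
1.9083 [573.36071359 216.1070847  240.05915754] [ 0.40074469 -0.23004372  0.40328741] [[278. 216.]
 [278. 145.]
 [280.  75.]]
```

View pics/w1.png

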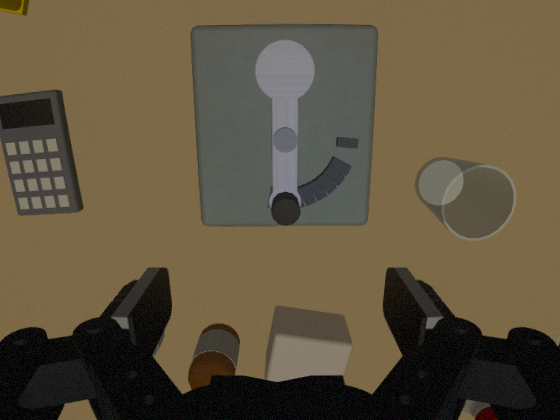

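The wrist picture shows the disc at (285,71), the pivot at (285,140) and the knob top at about (286,208). The box runs from (192,25) to (370,225), with the tip box and bottle below it.

```bash
python3 - <<'E'
from h import *
v=np.load("s1.npy"); c=cam("wrist",dict(eef_pos=v[:3],tool_rot=v[3:])); im=cv2.imread("pics/w1.png"); g=cv2.cvtColor(im,6); hsv=cv2.cvtColor(im,40)
m=(g>120).astype(np.uint8); m[:, :245]=0; m[:,330:]=0; m[110:]=0
k=max(cv2.findContours(m,0,1)[0],key=cv2.contourArea); pts=k[:,0]; pts=pts[pts[:,1]<95]
(e,ax,_)=cv2.fitEllipse(pts); P=onz(c,[e],71)[0]; print("disc",e,ax,P.round(1), np.linalg.norm(onz(c,[[e[0]-ax[0]/2,e[1]]],71)[0]-P)*2)
m=(g<50).astype(np.uint8); m[:185]=0;m[230:]=0;m[:,:265]=0;m[:,:][:,306:]=0
k=max(cv2.findContours(m,0,1)[0],key=cv2.contourArea); print("knob bbox",cv2.boundingRect(k),cv2.minEnclosingCircle(k))
x,y,w,h=cv2.boundingRect(k); 
# upper edge of black = lower/top ring; print edges on z
print("bottom edge z101",onz(c,[[x+w/2,y+h]],101).round(1),"top edge z79",onz(c,[[x+w/2,y]],79).round(1),"top edge z101",onz(c,[[x+w/2,y]],101).round(1),"x edges z101",onz(c,[[x,y+h/2],[x+w,y+h/2]],101).round(1).tolist(),"z79",onz(c,[[x,y+h/2],[x+w,y+h/2]],79).round(1).tolist())
ci=cv2.HoughCircles(cv2.resize(g[120:160,260:310],None,fx=4,fy=4,interpolation=2),cv2.HOUGH_GRADIENT,1,50,param1=60,param2=15,minRadius=35,maxRadius=65)
for q in (ci[0] if ci is not None else []):
    p=q[:2]/4+[260,120]; print("pivot",p,q[2]/4,onz(c,[p],81).round(1))
# box top corners
dark=(hsv[:,:,1]<70).astype(np.uint8); dark[:10]=0;dark[245:]=0;dark[:,:150]=0;dark[:,400:]=0
dark=cv2.morphologyEx(dark,cv2.MORPH_OPEN,np.ones((9,9))); k=max(cv2.findContours(dark,0,1)[0],key=cv2.contourArea)
pts=k[:,0]
def edge(sel,vert):
    q=onz(c,pts[sel],55); return np.polyfit(q[:,0] if not vert else q[:,1], q[:,1] if not vert else q[:,0],1)
x,y,w,h=cv2.boundingRect(k); print(x,y,w,h)
mid=(pts[:,1]>y+25)&(pts[:,1]<y+h-25)
for n,s in(("left",mid&(pts[:,0]<x+30)),("right",mid&(pts[:,0]>x+w-30))):
    a=edge(s,True); print(n,"x at y=256:",(a[0]*256+a[1]).round(1),"yaw",-a[0].round(4))
mid=(pts[:,0]>x+30)&(pts[:,0]<x+w-30)
for n,s in(("topedge",mid&(pts[:,1]<y+15)),("bottom",mid&(pts[:,1]>y+h-15))):
    a=edge(s,False); print(n,"y at x=574:",(a[0]*574+a[1]).round(1),"yaw",a[0].round(4))
cv2.imwrite("pics/k1.png",cv2.resize(im[110:235,190:375],None,fx=4,fy=4,interpolation=2))
E
```

```text
disc (284.5545349121094, 70.2437973022461) (57.61103439331055, 60.216583251953125) [579.1 309.9  71. ] 46.44797288777831
knob bbox (271, 192, 29, 33) ((285.0, 208.21665954589844), 16.35695457458496)
bottom edge z101 [[580.1 188.6 101. ]] top edge z79 [[580.4 210.6  79. ]] top edge z101 [[579.8 216.2 101. ]] x edges z101 [[568.4, 202.6, 101.0], [591.6, 202.6, 101.0]] z79 [[568.0, 195.9, 79.0], [593.0, 196.0, 79.0]]
pivot [285.375 139.625] 12.8 [[579.9 255.1  81. ]]
191 24 186 202
left x at y=256: 501.6 yaw 0.0075
right x at y=256: 657.1 yaw 0.0078
topedge y at x=574: 347.7 yaw 0.0064
bottom y at x=574: 174.1 yaw 0.0005
```

View pics/k1.png

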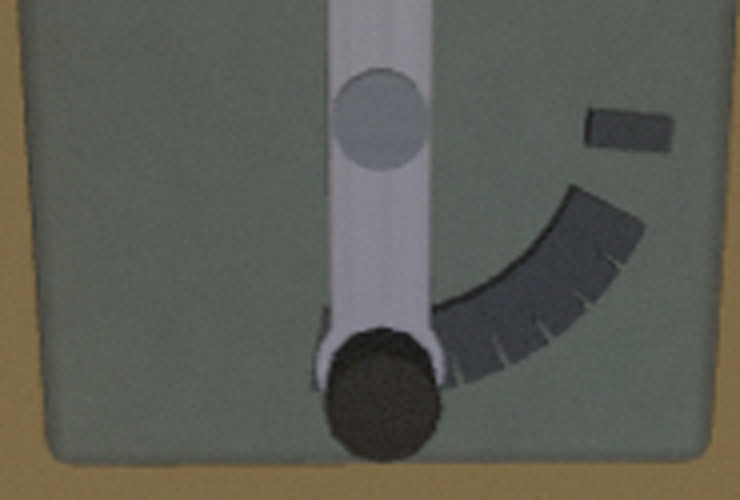

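The crop shows the knob top centred at about (383,405) in crop pixels, i.e. image (285.8,211). I'll cancel the hand-eye bias by viewing the pivot and disc at two nearly opposite wrist angles, and read the top camera more precisely too.

```bash
cat >> h.py <<'E'
def circ(im,c,P,r,win=1.6):
    """Hough circle of radius r mm near world point P; returns pixel, world point on z=P[2]"""
    g=cv2.cvtColor(im,cv2.COLOR_BGR2GRAY); p=proj(c,[P])[0]; d=(c[2]@np.array(P)+c[3])[2]; rp=c[0][0,0]*r/d; w=int(rp*win+6); x0,y0=(p-w).astype(int); x0=max(x0,0);y0=max(y0,0)
    roi=cv2.resize(g[y0:y0+2*w,x0:x0+2*w],None,fx=4,fy=4,interpolation=2)
    q=cv2.HoughCircles(roi,cv2.HOUGH_GRADIENT_ALT if 0 else cv2.HOUGH_GRADIENT,1,8*w,param1=60,param2=10,minRadius=int(rp*3.5),maxRadius=int(rp*4.5))
    if q is None: return None
    q=q[0][0]; px=q[:2]/4+[x0,y0]; return px.round(1),(q[2]/4/rp*r).round(1),onz(c,[px],P[2])[0].round(1)
E
python3 - <<'E'
from h import *
T=dict(pivot=([579.5,254,81],10),disc=([579.5,309,71],24),knob=([579.5,199,101],12))
im=cv2.imread("pics/top0.png"); c=cam("top")
for n,(P,r) in T.items(): print("top",n,circ(im,c,P,r))
im=cv2.imread("pics/scene0.png"); c=cam("scene")
for n,(P,r) in T.items(): print("scene",n,circ(im,c,P,r))
for i,(y,off) in enumerate(((170,-25),(0,25))):
    robot.goto([579+off*-1,255,240],down(np.radians(y))); robot.dwell(.2); s=robot.sense(); im=robot.snapshot("wrist")[:,:,::-1].copy(); cv2.imwrite(f"pics/v{i}.png",im); c=cam("wrist",s)
    print(s["time"],s["eef_pos"].round(1) )
    np.save(f"v{i}.npy",np.r_[s["eef_pos"],s["tool_rot"]])
    for n,(P,r) in T.items(): print(y,n,proj(c,[P])[0].round(),circ(im,c,P,r))
E
```

```text
top pivot (array([211.4, 195.4]), np.float64(10.8), array([575.6, 252.6,  81. ]))
top disc (array([191.1, 195.9]), np.float64(23.1), array([575.6, 308.7,  71. ]))
top knob (array([231.4, 194.6]), np.float64(11.1), array([574.9, 197.2, 101. ]))
scene pivot None
scene disc None
scene knob (array([316.4, 201.4]), np.float64(12.7), array([585., 191., 101.]))
3.375 [603.9 255.  240.1]
170 pivot [272. 159.] (array([272.9, 158.6]), np.float64(10.5), array([579.4, 255.2,  81. ]))
170 disc [336. 146.] (array([335.6, 144.4]), np.float64(24.5), array([578.1, 309.2,  71. ]))
170 knob [202. 175.] (array([205.4, 173.1]), np.float64(13.1), array([578.2, 202. , 101. ]))
6.15 [554. 255. 240.]
0 pivot [277. 157.] (array([276.6, 156.9]), np.float64(9.8), array([579.3, 254.4,  81. ]))
0 disc [213. 155.] (array([213.9, 153.4]), np.float64(25.2), array([580.9, 307.8,  71. ]))
0 knob [348. 161.] (array([346.1, 157.9]), np.float64(13.1), array([581.8, 200.8, 101. ]))
```

The pivot (579.3, 254.8) agrees across opposite views, so the window is at about (579.1, 309.8) and the knob at about (579.6, 199.8). Next I grip the knob and lift.

```bash
python3 - <<'E'
from h import *
robot.goto([579.6,199.8,130],down(np.pi/2)); robot.set_gripper(55); s=robot.sense(); print(s["time"],s["eef_pos"].round(1),s["force"].round(1))
print("guard",robot.move_linear([579.6,199.8,77],velocity=80,guard=6))
robot.set_gripper(0,30); robot.dwell(.2); s=robot.sense(); print(s["time"],s["eef_pos"].round(1),s["force"].round(1),s["width"],s["gripper_force"])
x,y,z=579.6,199.8,77
for z in (82,86,90):
    robot.move_linear([x,y,z],velocity=40); s=robot.sense(); print(s["time"],s["eef_pos"].round(1),s["force"].round(1),s["width"],s["gripper_force"])
cv2.imwrite("pics/lift.png",robot.snapshot("wrist")[:,:,::-1])
E
```

```text
8.0833 [579.6 199.9 130.1] [-1.  -0.1  0.2]
guard False
9.475 [580.2 199.9  77.7] [ 0.6 -1.2  4.9] 22.638720342866 29.554578959941864
9.75 [580.1 199.9  81.6] [ 5.1  1.3 -5.3] 22.853453540228326 29.756443798542023
10.0 [580.1 199.9  85.5] [ 6.4  1.5 -6. ] 22.614424519973213 29.907599687576294
10.25 [580.  199.9  89.4] [ 5.9  1.7 -7.1] 23.180558871825188 29.994431734085083
```

The plunger is up 12 mm and the force (7 N) matches its spring. Swinging now, rotating the tool with the cover.

```bash
python3 - <<'E'
from h import *
px,py=579.7,254.8
def at(a,z): return [px+55*np.sin(a),py-55*np.cos(a),z]
robot.move_linear([580,199.8,91.5],velocity=40)
def rep(t): s=robot.sense(); print(t,s["time"].__round__(2),s["eef_pos"].round(1),s["force"].round(1),round(s["width"],1)); return s
for a in np.linspace(.13,1.17,9):
    robot.move_linear(at(a,91.5),down(np.pi/2+a),velocity=60); rep(round(a,2))
f0=rep("pre")["force"]
for a in np.arange(1.20,1.37,.02):
    g=robot.move_linear(at(a,91.5),down(np.pi/2+min(a,1.3)),velocity=30); s=rep(round(a,2))
    tang=np.dot((s["force"]-f0)[:2],[np.cos(a),np.sin(a)]); print("   tang",tang.round(1))
    if tang<-7: break
cv2.imwrite("pics/open.png",robot.snapshot("wrist")[:,:,::-1])
E
```

```text
0.13 10.83 [586.5 200.3  90.3] [ 4.   0.8 -7.1] 22.8
0.26 11.12 [593.5 201.6  90.8] [ 4.7  0.9 -7.2] 22.9
0.39 11.4 [600.4 203.9  91. ] [ 5.5  0.7 -7.2] 22.8
0.52 11.68 [606.9 207.   91.2] [ 4.6  1.4 -7.1] 22.7
0.65 11.97 [612.9 211.   91.3] [ 5.9  0.5 -7.7] 22.8
0.78 12.25 [618.4 215.7  91.3] [ 5.6  0.9 -7.7] 22.7
0.91 12.53 [623.3 221.   91.4] [ 5.9  1.  -7.1] 22.7
1.04 12.82 [627.4 227.   91.4] [ 6.7  0.6 -7.9] 22.7
1.17 13.1 [630.7 233.5  91.5] [ 6.5  1.4 -7.2] 22.7
pre 13.1 [630.7 233.5  91.5] [ 6.5  1.4 -7.2] 22.7
1.2 13.35 [631.3 235.   91.5] [ 6.7  1.8 -7.5] 23.1
   tang 0.5
1.22 13.6 [631.7 236.   91.5] [ 6.8  2.2 -7.5] 23.0
   tang 0.9
1.24 13.85 [632.  237.   91.5] [ 6.9  1.9 -7. ] 22.5
   tang 0.7
1.26 14.1 [632.4 238.1  91.5] [ 7.3  1.6 -7.3] 22.5
   tang 0.4
1.28 14.35 [632.8 239.1  91.5] [ 6.9  2.4 -6.8] 22.7
   tang 1.1
1.3 14.6 [633.1 240.2  91.5] [ 6.9  2.  -7.3] 22.8
   tang 0.7
1.32 14.85 [633.2 240.7  91.4] [ 7.2  0.3 -6.9] 22.7
   tang -0.9
1.34 15.1 [633.3 241.1  91.3] [ 5.3 -1.8 -7.8] 22.6
   tang -3.3
1.36 15.35 [633.3 241.2  91. ] [ 5.8 -4.5 -6.7] 22.9
   tang -5.9
```

The end stop was met at about 1.31. I lower the plunger there, open, back off and look.

```bash
python3 - <<'E'
from h import *
px,py=579.7,254.8; a=1.31
P=lambda z:[px+55*np.sin(a),py-55*np.cos(a),z]
def rep(t): s=robot.sense(); print(t,s["time"].__round__(2),s["eef_pos"].round(1),s["force"].round(1),round(s["width"],1),s["gripper_force"].__round__(1))
robot.move_linear(P(84),velocity=50); rep("mid")
robot.move_linear(P(77.5),velocity=50); rep("low")
robot.set_gripper(50); rep("opened"); robot.dwell(.1)
robot.move_linear(P(240),velocity=200); rep("up")
s=robot.sense(); im=robot.snapshot("wrist")[:,:,::-1].copy(); c=cam("wrist",s); cv2.imwrite("pics/w2.png",im); 
k=np.array([px+55*np.sin(1.29),py-55*np.cos(1.29)])
print(proj(c,[[*k,101],[*k,109],[px,py,81]]).round(1), circ(im,c,[px,py,81],10), circ(im,c,[*k,101],12), circ(im,c,[px-55*np.sin(1.3),py+55*np.cos(1.3),71],24))
E
```

```text
mid 15.71 [633.1 240.3  83.7] [ 5.3  0.5 -5.5] 22.7 30.4
low 15.99 [633.3 240.6  77.9] [ 5.2  1.2 -1. ] 22.6 30.8
opened 16.37 [632.2 240.6  77.3] [ 0.5 -0.4 -0.1] 49.6 0.0
up 17.43 [632.1 240.4 238.5] [-0.7  0.3  0.4] 49.9 0.0
[[277.1 194.8]
 [277.1 197.4]
 [277.9 122. ]] (array([277.9, 121.9]), np.float64(9.9), array([579.6, 254.8,  81. ])) (array([278.1, 193.6]), np.float64(11.7), array([631.9, 240.5, 101. ])) (array([276.6,  51.1]), np.float64(24.7), array([526.2, 268.6,  71. ]))
```

View pics/w2.png

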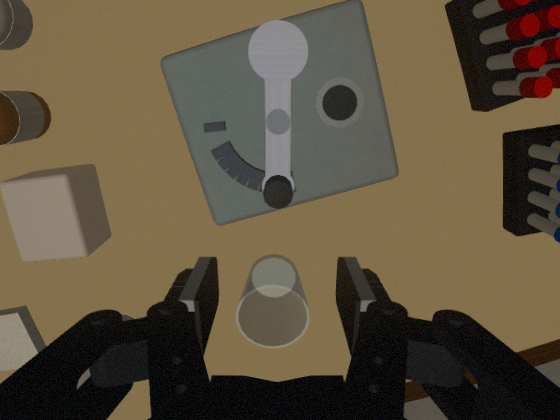

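The plunger is home: knob top at (278,190), its size fits a height of 101 mm, and the disc sits at 1.31 rad. The window is at (340,102). I measure the window, then go to the tall tube.

```bash
python3 - <<'E'
from h import *
s=robot.sense(); im=cv2.imread("pics/w2.png"); c=cam("wrist",s)
print(circ(im,c,[579.1,309.8,57],21),circ(im,c,[579.1,309.8,57],15))
x,y=497,-152
for i,yaw in enumerate((90,20)):
    robot.goto([x,y,250],down(np.radians(yaw))); robot.dwell(.2); s=robot.sense(); im=robot.snapshot("wrist")[:,:,::-1].copy(); cv2.imwrite(f"pics/t{i}.png",im); c=cam("wrist",s)
    b=cv2.inRange(cv2.cvtColor(im,40),(100,110,40),(128,255,255)); print(s["time"],s["eef_pos"].round(1),proj(c,[[x,y,143]]).round(1),circ(im,c,[x,y,143],9))
    for a,p in blobs(b>0,150): print(a,p,onz(c,[p],143)[0].round(1),onz(c,[p],93)[0].round(1))
E
```

```text
(array([345.9, 104.9]), np.float64(20.0), array([582.1, 314.5,  57. ])) (array([339.9, 102.4]), np.float64(14.6), array([578.7, 309.9,  57. ]))
19.2167 [ 497.5 -151.2  249.9] [[276.6 204.4]] (array([275.6, 206.9]), np.float64(8.2), array([ 496.3, -153.8,  143. ]))
597 [275.3 203.8] [ 496.1 -151.6  143. ] [ 495.8 -166.    93. ]
399 [228.6 205.8] [ 463.  -153.1  143. ] [ 456.1 -167.9   93. ]
435 [247.8 248.5] [ 475.9 -185.7  143. ] [ 471.6 -207.    93. ]
415 [309.5 273.1] [ 521.7 -205.6  143. ] [ 526.7 -231.    93. ]
412 [265.5 288.3] [ 488.6 -218.5  143. ] [ 486.9 -246.4   93. ]
20.5917 [ 497. -152.  250.] [[276.  203.6]] (array([278.6, 207.1]), np.float64(9.0), array([ 495.2, -154.6,  143. ]))
425 [379.9 185.2] [ 534.6 -215.8  143. ] [ 528.5 -233.5   93. ]
564 [278.6 202.9] [ 498.1 -153.5  143. ] [ 484.7 -158.7   93. ]
375 [279.6 234.9] [ 475.7 -162.5  143. ] [ 457.8 -169.5   93. ]
424 [328.1 233. ] [ 489.1 -195.   143. ] [ 473.9 -208.5   93. ]
425 [376.6 232.1] [ 501.8 -228.2  143. ] [ 489.1 -248.3   93. ]
```

View pics/t0.png

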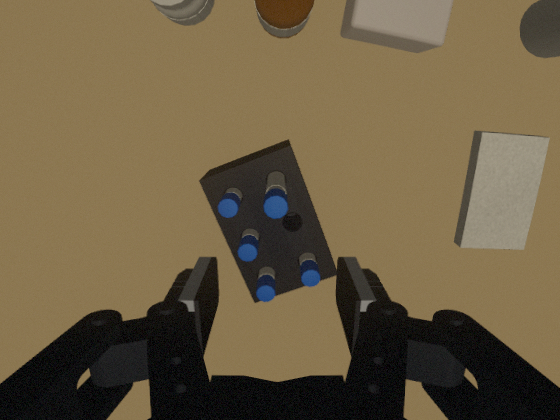

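The picture shows the tall cap's top at (275,207) above the short caps. Both views give (495.8, -154.2), so I grip the cap there and lift.

```bash
python3 - <<'E'
from h import *
x,y=495.8,-154.2; q=down(np.pi/2)
def rep(t): s=robot.sense(); print(t,s["time"].__round__(2),s["eef_pos"].round(1),s["force"].round(1),round(s["width"],1),s["gripper_force"].__round__(1))
robot.goto([x,y,190],q); robot.dwell(.2); rep("above")
print(robot.move_linear([x,y,112],velocity=80,guard=6)); rep("down")
robot.set_gripper(0,40); robot.dwell(.1); rep("grip")
robot.move_linear([x,y,180],velocity=60); rep("l1")
robot.move_linear([x,y,265],velocity=100); robot.dwell(.2); rep("l2")
cv2.imwrite("pics/scene1.png",robot.snapshot("scene")[:,:,::-1]); im=robot.snapshot("wrist")[:,:,::-1]; cv2.imwrite("pics/g0.png",im)
s=cv2.imread("pics/scene1.png"); cv2.imwrite("pics/view1.png",np.hstack([cv2.resize(s[170:310,140:300],(400,350),interpolation=2),cv2.resize(im,(400,350))]))
E
```

```text
above 21.97 [ 496.  -154.3  190.3] [-0.5  0.2 -0. ] 50.1 0.0
False
down 23.09 [ 496.2 -154.4  112.5] [0.7 0.  0.4] 50.0 0.0
grip 23.58 [ 496.1 -154.4  112.5] [-0.9 -0.5  4.8] 16.5 39.2
l1 24.87 [ 495.6 -154.   179.5] [-0.8 -0.2 -0.4] 16.7 39.0
l2 26.07 [ 495.5 -154.   264.3] [-0.8  0.6 -0.7] 16.6 39.0
```

View pics/view1.png

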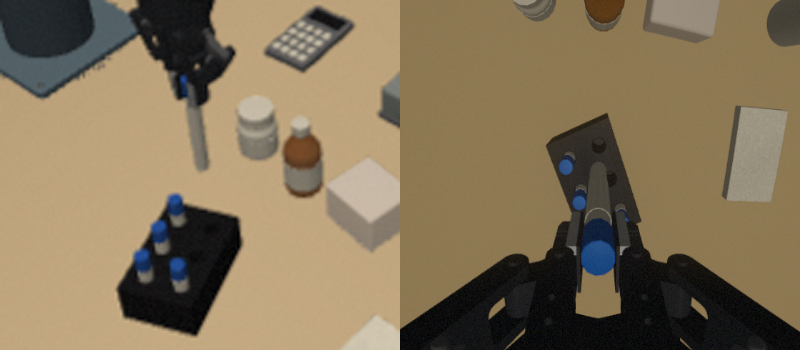

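The tube hangs in the grip clear of the rack (foot at about (276,198) in wrist pixels), and the four short tubes stay put. I carry it over and check the foot position above the window before descending.

```bash
python3 - <<'E'
from h import *
wx,wy=579.0,309.8
def rep(t): s=robot.sense(); print(t,s["time"].__round__(2),s["eef_pos"].round(1),s["force"].round(1),round(s["width"],1),s["gripper_force"].__round__(1)); return s
robot.move_linear([495.8,-154.2,275],velocity=100)
robot.move_linear([wx,wy,275],velocity=160); robot.dwell(.3); rep("over")
robot.move_linear([wx,wy,215],velocity=80); robot.dwell(.4); s=rep("hover")
im={n:robot.snapshot(n)[:,:,::-1].copy() for n in("wrist","top","scene")}; out=[]
np.save("sh.npy",np.r_[s["eef_pos"],s["tool_rot"]])
fz=s["eef_pos"][2]-104.5
for n in im:
    cv2.imwrite(f"pics/h_{n}.png",im[n]); c=cam(n,s); p=proj(c,[[wx,wy,fz],[wx,wy,fz+135],[wx,wy,57]]); print(n,p.round(1).tolist())
    if n!="top":
        m=p[0]; k=(120,100) if n=="wrist" else (40,33); x0,y0=max(int(m[0]-k[0]),0),max(int(m[1]-k[1]),0); cr=im[n][y0:y0+2*k[1],x0:x0+2*k[0]]; print(n,"crop",x0,y0,cr.shape); out.append(cv2.resize(cr,(390,325),interpolation=2))
cv2.imwrite("pics/view2.png",np.hstack(out))
E
```

```text
over 29.82 [579.  309.7 275. ] [ 0.1  0.6 -0.3] 16.4 39.0
hover 31.12 [579.1 309.8 215.2] [-0.5  0.4 -0.6] 16.8 39.0
wrist [[277.1, 204.3], [277.2, 312.1], [277.1, 186.5]]
wrist crop 157 104 (200, 240, 3)
top [[187.4, 192.4], [174.2, 183.8], [191.9, 195.3]]
scene [[335.1, 180.5], [338.4, 147.7], [333.9, 192.4]]
scene crop 295 147 (66, 80, 3)
```

View pics/view2.png

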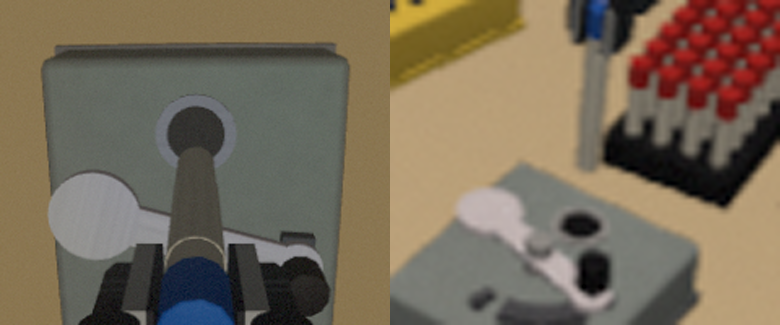

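The wrist crop shows the foot's near edge at image (277.6,194.5) and the window centre at (277.6,185). The foot is within about 2 mm of its predicted spot, slightly to -y, and the cover is still open. Final descent with a 1 mm correction, then check and hand in.

```bash
python3 - <<'E'
from h import *
wx,wy=579.0,310.8
robot.move_linear([wx,wy,173],velocity=40,guard=5); robot.dwell(.6); s=robot.sense(); print(s["time"],s["eef_pos"].round(1),s["force"].round(1),s["width"],s["gripper_force"])
im=robot.snapshot("wrist")[:,:,::-1]; c=cam("wrist",s); print(proj(c,[[579,309.8,57],[579,309.8,68.5],[579,317.8,68.5]]).round(1))
cv2.imwrite("pics/final.png",np.hstack([cv2.resize(im[100:300,157:397],(390,325),interpolation=2),cv2.resize(robot.snapshot("scene")[:,:,::-1][150:216,295:375],(390,325),interpolation=2)]))
E
```

```text
33.0667 [579.  310.8 173. ] [-0.3 -0.7 -0.4] 16.873420003878234 38.98273229598999
[[277.2 201.2]
 [277.2 205.6]
 [277.2 194.6]]
```

View pics/final.png

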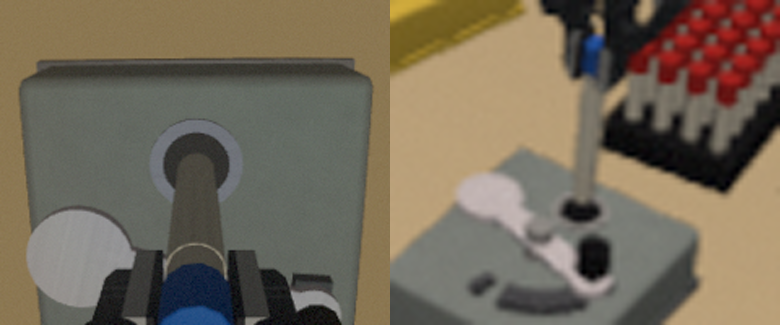

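The foot's far edge is at image (277.6,193.5) against 194.6 predicted for a centred foot, so it is within about 1 mm. It sits roughly 11 mm above the window and is upright.

```bash
python3 -c "
from cell import robot
print(robot.job_done())"
```

```text
the job is handed in; nothing more can be done
None
```

I handed the job in at about 33 s of robot time: the cover is open with the plunger home, and the tall tube is held upright about 11 mm above the window, centred to about 1 mm by the wrist camera; no verdict was returned.

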